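# Rack the flux jars and hold the cast hold-down bracket on its studs

## Task

The trolley is about to be wheeled away: slide the two small glass jars along its top, upright and without lifting them (their lids are not screwed tight), into the rack between the guide rails, one behind the other and right up against the end stop. Then pick up the cast hold-down bracket from the cabinet top by its balance point and hold it level over the jars, with the rack's two studs standing up through the holes of its foot and the bracket touching neither rack nor jars, so that I can start the nuts on the studs. Finish while still holding it there, and leave everything else where it is.

Things in the scene. Friction and masses are not known exactly. Their poses are not given: they have to be found in the camera images.
- rack_stop (a point): Rack, fixed on the trolley top: point on the surface, on the lane's centre line, at the stop's face. x: the way into the lane; y: to the left of that, towards the stud block; z up. Aluminium rails 30 mm high, 5 mm thick, lane 57 mm wide between them. Rails are straight from x = -88 mm to the stop, nearer than that they flare out as a lead-in to x = -115 mm (about 88 mm wide inside).
- rack_mouth (a point): Centre of the rack's flared entrance on the surface, 115 mm before the stop on the lane's centre line. Axes as rack_stop.
- stud_a_top (a point): Top of the stud nearer the stop: at x -23, y +109, z +94 mm from rack_stop. Threaded steel stud, 8 mm across, upright, 44 mm long, on a dark steel block 100 mm (x) by 28 mm (y), 50 mm high, that runs beside the lane.
- stud_b_top (a point): Top of the other stud, at x -79, y +109, z +94 mm from rack_stop; the studs are 56 mm apart.
- jar_a_mid (a point): Centre of one small glass jar with a black screw lid, 51 mm across, 54 mm tall (lid 46 mm across, from 42 mm up), 27 mm above its underside; 120 g; z up. It stands upright on the trolley before the rack. Both jars are alike and may go in either order. Home in the lane, their centres lie 26 and 77 mm before the stop.
- jar_b_mid (a point): Centre of the other jar, the same in all respects.
- bracket_balance (a point): Hold-down bracket, dark cast iron, about 0.6 kg, lying flat on the cabinet top: its balance point, on the web 30 mm above its underside. x: along the pad and foot; y: from the pad to the foot; z up. 140 mm long (y). Web 12 mm thick, upright, from 8 to 46 mm above the underside, free for the fingers from y = -16 to +30 mm. Centre of mass is under this point, 16 mm above the underside.
- bracket_pad (a point): Middle of the underside of the bracket's heavy pad, y = -31 mm from the balance point. Pad 94 mm (x) by 28 mm (y), 26 mm thick, rubber faced; it goes over the jar lids.
- slot_a (a point): Middle, at the underside, of one of the two square 15 mm holes through the bracket's thin foot (90 by 26 mm, 9 mm thick): x +28, y +82 mm from the balance point. Goes over stud a.
- slot_b (a point): Middle, at the underside, of the other hole: x -28, y +82 mm from the balance point. Goes over stud b; the bracket's axes are then parallel to the rack's.
- clay_jar: small open terracotta-brown plastic jar, 52x61x79 mm, with a white loop; stands near the trolley's right-hand corner. Origin under it.
- solder_brick: pale scorched soldering brick, 67x101x28 mm, on the trolley beyond the rack. Origin under it.
- loupe: folded loupe, 22x36x14 mm, on the cabinet top near the hot plate. Origin under it.
- emery_stick_b: flat emery stick, 23x220x7 mm, lying along the trolley's edge next to the robot. Origin under it.

How it is judged:
By the outcome, as a careful person would: the job done as asked, in the order asked, and still so for the second after the job is handed in, while the arm keeps its last pose, push and grip.
It also fails if it takes over 67 s, if anything falls off the work surface, if the arm or the gripper's body presses on something with over 40 N, if the wrist force passes 120 N, or if a joint passes its speed limit or range.

## Robot

A 6-joint arm with a two-finger parallel gripper is mounted at the origin on a cart in front of the work surface, level with it; the furniture and walls round the work are solid. World frame = base frame: x ahead of the robot, y to its left, z up, the work surface at z = 0. Lengths are in m, angles in rad, forces in N, time in s.
With the tool pointing down it reaches from about 0.35 to 0.975 m from the base axis. Payload 4.9 kg.
Tool frame: the origin (TCP) lies at the very end of the fingers, on their centre line; the grasp point (between the pads) lies 19 mm behind it; z points along the fingers, y is the line along which they close (so a half turn about z gives the same grasp; the last joint's range is limited). The gripper opens to 85 mm and grips with 20 to 120 N. Pads are 22 mm wide; open, the fingers measure 114 mm over their backs; the gripper's body (76 mm by 85 mm) begins 54 mm behind the grasp point. The pads swing forward as they close: fully open they stand 13 mm farther back than shut.
Start: joints at [-1.314, 0.053, 1.613, -0, 1.476, -0.119], TCP at [0.229, -0.581, 0.231] pointing down, gripper open.
Joint ranges: [-3.01, 3.01], [-1.01, 2.22], [0.06, 2.58], [-1.02, 4.17], [0.09, 2.62], [-3.14, 3.14]. Speed limits (rad/s): [2.57, 2.57, 3.14, 3.14, 3.14, 3.14].

## Interface

Orientations are given as a unit quaternion [w, x, y, z].
In Python, from plant import state, optics, ticket, nets gives the robot as it stands. The module is installed in compiled form; this text tells all that it offers.
- The arm moves only by the shell command python3 -m inch 'ROWS' [OPENING]. ROWS is JSON, a list of rows, each an object of numbers: "dx", "dy", "dz": the shift along the tool's x, y, z as a fraction of full scale; "rx", "ry", "rz": the turn, a rotation vector about the tool's x, y, z as a fraction of full scale. In form: [{"dx": .., "dy": .., "dz": .., "rx": .., "ry": .., "rz": ..}, ...]. A call has 1 to 5 rows; each row is the pose to reach, as a shift and turn from the pose commanded when the call began, along the tool's axes at that moment; what a row does not reach only later rows make up. Full scale, the value 1, is 0.8 m for a shift and 1.5 rad for a turn. A row lasts 1/10 s, in which the tool goes at most 50 mm and 8.59 degrees, less where a joint would pass 70% of its speed; a pose out of reach is approached as far as the arm can. A call with a number of a shift or a turn outside -1 to 1 is refused whole. A call with a gripper value outside its range is refused whole. OPENING is the opening, from -1 (shut) to 1 (fully open), set as the call begins (- or left out, the last holds). The fingers move at their own pace and stop on an object; the grip force is fixed at half the most. Time passes only in rows, so rows that repeat a pose let the fingers close. It gives the time, the measured TCP pose, the force, the opening and the grip force at its end, in the units of the state.
- state(): the state, without advancing time (a new reading comes with each control period).
- optics.grab_frame(name): name is "side" or "top"; returns the picture (420x560x3 uint8, red, green, blue); there is no depth.
- optics.camera_info(name): a dict with "fx", "fy", "cx", "cy" (pixels), "k1" (the pictures are not rectified: a ray, as slopes to the right and down, at radius r is drawn at 1 + k1 r^2 times it, then the intrinsics apply), "R" (3x3) and "t" (3): a world point X has camera coordinates R X + t. Camera axes: x right, y down, z forward; pixel columns grow to the right and rows downward; lengths in m; the calibration is good to about 2 mm. A picture is of the moment at which its call begins. camera_info takes no time and is no camera call.
- ticket.job_done(): hands the job in; it is judged then, once.
Trained networks look in the newest picture that a camera, given by its name, has taken for a name from the list of things; names that differ only in an ending like _2 or _b are one class to them, and where a whole thing is asked for, a point or a joint stands for the part that bears it (a point fixed in the world has none). Each returns a list of dicts, best first, with "confidence" (0 to 1); they miss things now and then, are a little off and sometimes report something else, mostly with a low value. They report only what shows in the picture. A call takes as long as a camera call.
- nets.boxes_of(camera, name): "bbox" ([centre column, centre row, width, height] in pixels, round what is visible of it).
- nets.outline_of(camera, name): "pixels" (420x560 bool, what is visible of it) and "bbox" ([centre column, centre row, width, height] in pixels, round what is visible of it).
The state is a dict: "time": time; "joint_pos": joint angles; "joint_vel": joint speeds; "joint_efforts": joint torques, N m; "tool_pos": TCP position; "tool_rot": TCP orientation; "contact_force": force on the tool from outside, world axes, zero at the start; "ft_torque": the same for the moment, N m; "gripper_width": opening from 0.0 (shut) to 1.0 (fully open); "grasp_force": force on a finger pad.
Only numpy, scipy, OpenCV 4.12 (cv2) and the standard library are available. Lean on these libraries where they do the work, as an engineer would, in place of code of your own. Each camera call takes 0.05 s, during which the arm holds its last target. There are 200 camera calls.

## Working session

There is one attempt and no reset: what is moved stays moved. The work goes in short steps, Python scripts to look and compute and a shell command to move; the robot and the scene stay as the last step left them, time stands still between calls to the robot, and variables do not carry over. Pictures are saved under pics/ and viewed, at most 10 in all, crops included, and the job is handed in when it is done.

```bash
mkdir -p pics
python3 - <<'E'
from plant import state, optics
import cv2
s=state(); print(s)
for n in("side","top"):
    i=optics.camera_info(n); print(n,i)
    cv2.imwrite(f"pics/{n}0.png",optics.grab_frame(n)[:,:,::-1])
E
```

```text
{'time': 0.0, 'joint_pos': array([-1.31398554e+00,  5.33446720e-02,  1.61430854e+00,  8.04136479e-06,
        1.47597181e+00, -1.19034132e-01]), 'joint_vel': array([ 2.64283759e-04, -2.05279407e-05,  1.47352172e-04,  1.55545462e-03,
        1.27953825e-03, -1.05817773e-03]), 'joint_efforts': array([-1.21643821e-03, -3.93693924e+01, -3.70175028e+01, -1.48644267e-04,
        7.16950977e-03, -7.68500740e-06]), 'tool_pos': array([ 0.22923538, -0.58077545,  0.23006187]), 'tool_rot': array([-1.01405072e-03,  9.82394042e-01,  1.86817860e-01, -6.59552248e-05]), 'contact_force': array([-0.18041519,  0.46290752,  0.27491406]), 'ft_torque': array([ 0.05669372, -0.01300056,  0.00798522]), 'grasp_force': 0.0, 'gripper_width': 0.9984565970646492}
side {'fx': 480.5782994852079, 'fy': 480.5782994852079, 'cx': 278.448003694456, 'cy': 210.31767837409643, 'k1': -0.1115414670727906, 'R': array([[-0.99939185, -0.03484992, -0.00119095],
       [-0.01134995,  0.35739702, -0.93388358],
       [ 0.03297141, -0.93330212, -0.35757522]]), 't': array([0.56022272, 0.11483573, 1.2641919 ])}
top {'fx': 397.18913197879374, 'fy': 397.18913197879374, 'cx': 276.8236364053546, 'cy': 211.0144344040667, 'k1': -0.06094192714955686, 'R': array([[ 0.01562725, -0.99958367, -0.02425435],
       [-0.99018469, -0.01210172, -0.13924016],
       [ 0.13888867,  0.02619223, -0.98996157]]), 't': array([-0.06601826,  0.54742511,  1.07061307])}
```

View pics/top0.png

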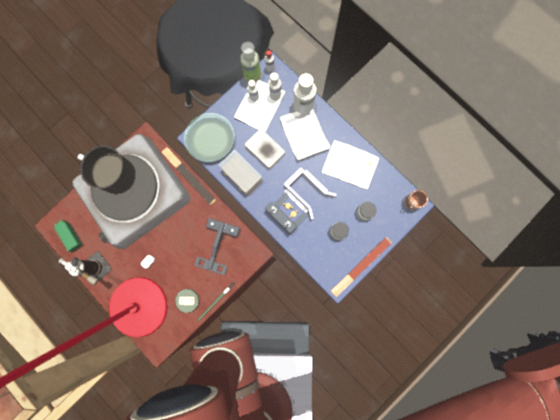

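View pics/side0.png

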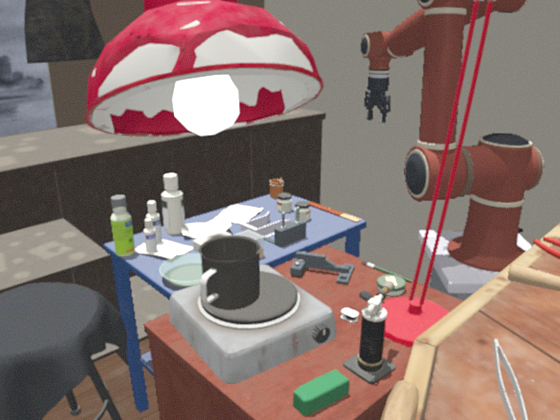

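```bash
cat > h.py <<'E'
import numpy as np, cv2
from scipy.spatial.transform import Rotation as Ro
from plant import state, optics, nets
def cam(n):
    i=optics.camera_info(n); K=np.array([[i['fx'],0,i['cx']],[0,i['fy'],i['cy']],[0,0,1]]); return K,np.array([i['k1'],0,0,0,0.]),np.array(i['R']),np.array(i['t'])
def ray(n,uv):
    K,d,R,t=cam(n); p=cv2.undistortPoints(np.array([[uv]],float),K,d)[0,0]
    return -R.T@t, R.T@np.array([p[0],p[1],1])
def atz(n,uv,z):
    c,v=ray(n,uv); return c+v*(z-c[2])/v[2]
def proj(n,X):
    K,d,R,t=cam(n); return cv2.projectPoints(np.atleast_2d(np.array(X,float)),cv2.Rodrigues(R)[0],t,K,d)[0][:,0]
def rot():
    q=state()['tool_rot']; return Ro.from_quat([q[1],q[2],q[3],q[0]])
E
python3 - <<'E'
from h import *
a=cv2.imread('pics/top0.png')
cv2.imwrite('pics/c1.png',cv2.resize(a[150:290,190:440],(800,448),interpolation=cv2.INTER_CUBIC))
b=cv2.imread('pics/side0.png')
cv2.imwrite('pics/c2.png',cv2.resize(b[170:300,230:380],(690,598),interpolation=cv2.INTER_CUBIC))
np.set_printoptions(precision=4,suppress=True)
print('cams',[ -cam(n)[2].T@cam(n)[3] for n in('top','side')])
for n in('top','side'):
    optics.grab_frame(n)
    for k in('jar_a_mid','bracket_balance','rack_stop','stud_a_top','stud_b_top','slot_a','slot_b','bracket_pad','rack_mouth'):
        try:
            for r in nets.boxes_of(n,k)[:3]: print(n,k,np.round(r['bbox'],1),round(r['confidence'],2),atz(n,r['bbox'][:2],.03))
        except Exception as e: print(n,k,e)
E
```

```text
cams [array([ 0.3944, -0.0874,  1.1345]), array([0.5195, 1.1584, 0.56  ])]
top jar_a_mid [338.  230.2  19.4  16.4] 0.53 [ 0.4975 -0.2294  0.03  ]
top bracket_balance [217.8 246.   44.3  57.2] 0.97 [0.4488 0.105  0.03  ]
top rack_stop [299.4 199.5  64.4  62.2] 0.83 [ 0.5829 -0.1213  0.03  ]
top rack_stop [148.  260.9  12.   11.9] 0.56 [0.4038 0.3007 0.03  ]
top stud_a_top [301.4 201.4  73.5  62.9] 0.71 [ 0.5775 -0.127   0.03  ]
top stud_a_top [416.3 199.4  20.6  21.1] 0.42 [ 0.5872 -0.4508  0.03  ]
top stud_b_top [299.3 201.9  71.   68.1] 0.83 [ 0.576  -0.1211  0.03  ]
top stud_b_top [215.  242.9  45.   51.1] 0.47 [0.4573 0.1131 0.03  ]
top slot_a [217.7 248.1  41.2  54.3] 0.72 [0.4429 0.105  0.03  ]
top slot_b [217.7 248.1  41.2  54.3] 0.72 [0.4429 0.105  0.03  ]
top bracket_pad [214.2 246.3  46.7  57.1] 0.9 [0.4478 0.115  0.03  ]
top bracket_pad [267.2 149.3  35.8  41.2] 0.25 [ 0.7283 -0.0277  0.03  ]
top rack_mouth [299.4 200.5  70.4  65.2] 0.59 [ 0.58   -0.1213  0.03  ]
side jar_a_mid [303.5 212.2  13.4  20.7] 0.76 [ 0.4914 -0.2112  0.03  ]
side jar_a_mid [209.9 239.8  34.1  20.7] 0.4 [0.7433 0.0006 0.03  ]
side bracket_balance [322.7 267.1  63.6  33.5] 0.64 [0.4509 0.1465 0.03  ]
side rack_stop [274.5 230.3  63.3  33. ] 0.77 [ 0.5739 -0.0691  0.03  ]
side stud_a_top [272.8 225.9  67.1  44.4] 0.57 [ 0.5801 -0.1005  0.03  ]
side stud_b_top [275.4 226.7  65.2  36.8] 0.73 [ 0.5725 -0.0949  0.03  ]
side slot_a [321.6 268.6  64.3  33.4] 0.58 [0.4539 0.1541 0.03  ]
side slot_b [321.6 268.6  64.3  33.4] 0.58 [0.4539 0.1541 0.03  ]
side bracket_pad [321.9 267.4  60.3  36.7] 0.85 [0.4529 0.148  0.03  ]
side rack_mouth [273.3 227.6  62.4  41.1] 0.97 [ 0.5781 -0.0882  0.03  ]
```

View pics/c1.png

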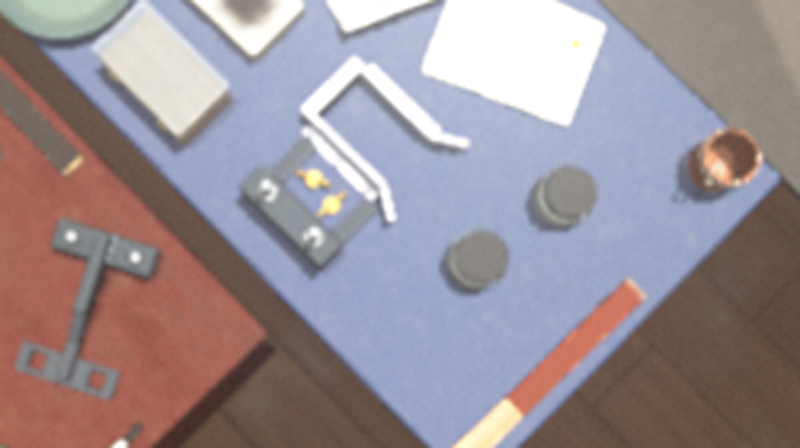

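View pics/c2.png

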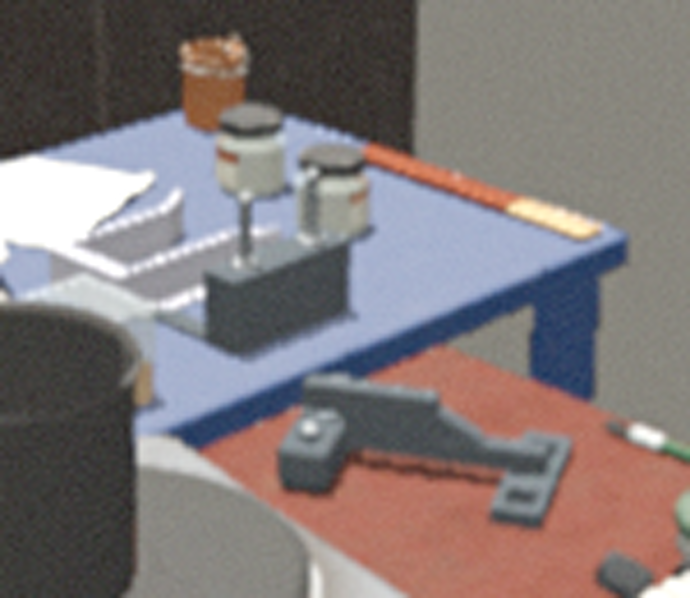

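```bash
cat > fit.py <<'E'
from h import *
from scipy.optimize import least_squares
T=lambda c:((c[0]+.5)/3.2-.5+190,(c[1]+.5)/3.2-.5+150)
S=lambda c:((c[0]+.5)/4.6-.5+230,(c[1]+.5)/4.6-.5+170)
def X(p,pts):
    c,s=np.cos(p[2]),np.sin(p[2]); pts=np.array(pts,float)/1000
    return pts@np.array([[c,s,0],[-s,c,0],[0,0,1]])+[p[0],p[1],p[3]]
def fit(p0,top,side,freez=True):
    def f(q):
        p=np.r_[q,0] if len(q)==3 else q
        r=[]
        for n,L,F in(('top',top,T),('side',side,S)):
            if L: r.append((proj(n,X(p,[l[0] for l in L]))-np.array([F(l[1]) for l in L])))
        return np.vstack(r).ravel()
    q=least_squares(f,p0 if freez else p0[:3],loss='soft_l1',x_scale=.01)
    print(np.round(q.x,4)); print(np.round(f(q.x).reshape(-1,2),1).tolist()); return np.r_[q.x,0][:4]
rt=[((-1,123,50),(242,185)),((-1,95,50),(268,167)),((-101,95,50),(343,240)),((-101,123,50),(318,265)),((5,33.5,30),(302,106)),((5,-33.5,30),(357,57)),((-88,31,30),(383,182)),((-88,-31,30),(437,136)),((-115,-46.5,30),(467,143)),((-115,46.5,30),(394,217)),((-23,109,94),(268,184)),((-79,109,94),(316,230))]
rs=[((-23,109,94),(246,193)),((-79,109,94),(312,170)),((-1,123,50),(243,290)),((-1,95,50),(207,268)),((-101,123,50),(350,240))]
bt=[((28,82,9),(40,359)),((-28,82,9),(99,378)),((47,-45,26),(63,219)),((-47,-45,26),(158,248)),((45,95,9),(17,370)),((-45,95,9),(109,397))]
bs=[((28,82,9),(519,495)),((-28,82,9),(547,450)),((47,-17,26),(342,432)),((47,-45,26),(282,445))]
np.set_printoptions(precision=4,suppress=True)
if __name__=='__main__':
    r=fit([.62,-.13,.8,0],rt,rs); r0=fit([.62,-.13,.8,0],rt,rs,False)
    b=fit([.45,.1,1.3,0],bt,bs)
    np.save('r.npy',r0); np.save('b.npy',b)
    for j,(a,c) in dict(j1=((481,253),(331,157)),j2=((571,190),(251,117))).items():
        print(j,atz('top',T(a),.054),atz('side',S(c),.054))
    tt=cv2.imread('pics/top0.png');ss=cv2.imread('pics/side0.png'); 
    ring=[(0,0)]
    def draw(n,im,o,s,sh):
        im=cv2.resize(im[o[1]:o[1]+sh[1],o[0]:o[0]+sh[0]],None,fx=s,fy=s,interpolation=cv2.INTER_CUBIC)
        def pl(p,L,closed=True):
            L=np.array(L,float); uv=proj(n,X(p,L)); uv=((uv-o+.5)*s-.5)
            cv2.polylines(im,[np.round(uv*16).astype(int).reshape(-1,1,2)],closed,(0,255,255),1,cv2.LINE_AA,4)
        box=lambda x0,x1,y0,y1,z:[(x0,y0,z),(x1,y0,z),(x1,y1,z),(x0,y1,z)]
        pl(r0,box(-101,-1,95,123,50));pl(r0,[(-115,44,30),(-88,28.5,30),(0,28.5,30),(0,-28.5,30),(-88,-28.5,30),(-115,-44,30)],False)
        for x in(-23,-79): pl(r0,[(x,109,50),(x,109,94)],False)
        pl(b,box(-47,47,-45,-17,26));pl(b,box(-45,45,69,95,9))
        for x in(-28,28):pl(b,box(x-7.5,x+7.5,74.5,89.5,9))
        pl(b,box(-6,6,-16,30,46))
        return im
    cv2.imwrite('pics/o1.png',draw('top',tt,np.array([195,165]),5,(160,120)))
    cv2.imwrite('pics/o2.png',draw('side',ss,np.array([265,195]),7,(95,85)))
E
python3 fit.py
```

```text
[ 0.6455 -0.1077  0.8148 -0.0022]
[[-0.9, 0.4], [-2.0, -1.2], [0.6, 1.0], [1.4, 0.5], [1.3, 2.2], [0.4, 1.0], [0.3, 0.4], [-1.4, -0.9], [-0.1, -0.4], [0.1, -0.0], [-0.4, 0.2], [-0.2, 0.4], [-0.3, 0.7], [-0.4, 0.5], [-1.7, -1.7], [-1.2, 0.2], [0.1, -0.8]]
[ 0.6452 -0.1074  0.8135]
[[-1.1, 0.3], [-2.1, -1.3], [0.5, 1.0], [1.2, 0.5], [1.2, 2.1], [0.3, 0.9], [0.3, 0.3], [-1.5, -0.9], [-0.1, -0.4], [-0.0, -0.0], [-0.5, 0.1], [-0.3, 0.4], [-0.2, -0.1], [-0.3, -0.2], [-1.7, -2.4], [-1.1, -0.5], [0.2, -1.4]]
[ 0.4724  0.1025  1.2768 -0.0013]
[[-0.4, 0.8], [-0.3, 1.0], [-0.5, -0.5], [1.1, 0.4], [-0.3, -0.1], [0.8, 1.4], [0.8, -0.2], [-0.7, -0.9], [-3.1, 4.5], [-1.3, -0.1]]
j1 [ 0.4994 -0.2317  0.054 ] [ 0.4976 -0.2206  0.054 ]
j2 [ 0.5545 -0.3092  0.054 ] [ 0.5526 -0.2999  0.054 ]
```

View pics/o1.png

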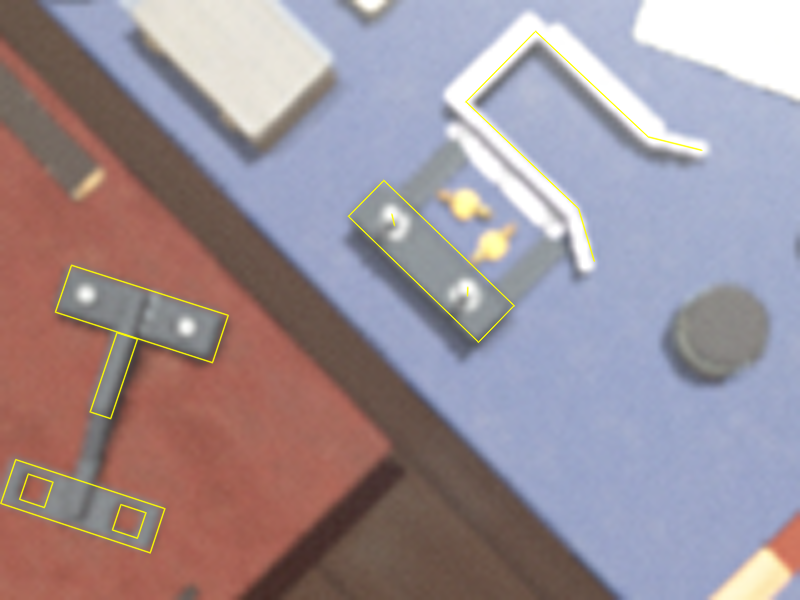

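```bash
cat > where.py <<'E'
from h import *
r=np.load('r.npy'); s=state(); y=r[2]; M=rot().as_matrix()
d=s['tool_pos']-[r[0],r[1],0]
yaw=np.arctan2(M[1,0],M[0,0])
print('t',round(s['time'],2),'lane mm',np.round([ (d[0]*np.cos(y)+d[1]*np.sin(y))*1e3,(-d[0]*np.sin(y)+d[1]*np.cos(y))*1e3,d[2]*1e3],1),'yaw-lane deg',round(np.degrees(yaw-y),2),'toolz',np.round(M[:,2],3),'F',np.round(s['contact_force'],1),'w',round(s['gripper_width'],3),round(s['grasp_force'],1),'q6',round(s['joint_pos'][5],2))
E
python3 -m inch '[{"rz":-0.1},{"rz":-0.2},{"rz":-0.292},{"rz":-0.292}]' -0.39; python3 where.py
```

```text
t 1.1 lane mm [-630.1  -23.4  231.3] yaw-lane deg -25.08 toolz [ 0. -0. -1.] F [0.2 0.3 0. ] w 0.998 0.0 q6 -0.12validation failed for argument at $[0]...
```

View pics/o2.png

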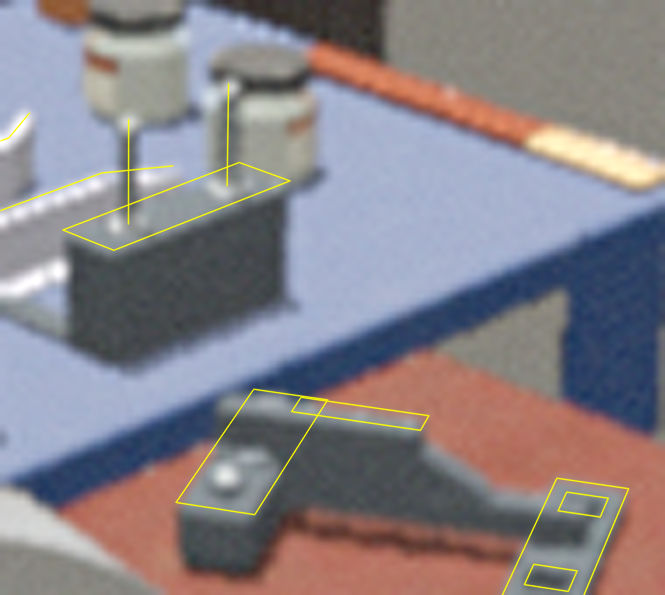

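The overlay matches within about 1 px: stud tops at side (283,212) and (298,207), slots near (343,276). Rows need all six keys.

```bash
python3 -m inch '[{"dx":0,"dy":0,"dz":0,"rx":0,"ry":0,"rz":-0.1},{"dx":0,"dy":0,"dz":0,"rx":0,"ry":0,"rz":-0.2},{"dx":0,"dy":0,"dz":0,"rx":0,"ry":0,"rz":-0.292},{"dx":0,"dy":0,"dz":0,"rx":0,"ry":0,"rz":-0.292}]' -0.39; python3 where.py
```

```text
time: 1.5
tool_pos: [0.2294, -0.5814, 0.2313]
tool_rot: [-0.0, 0.918, 0.396, 0.0]
contact_force: [-0.1, -0.2, 0.1]
gripper_width: 0.333
grasp_force: 0.0
t 1.5 lane mm [-630.1  -23.4  231.3] yaw-lane deg 0.0 toolz [ 0.  0. -1.] F [-0.1 -0.2  0.1] w 0.333 0.0 q6 -0.56
```

```bash
python3 -m inch '[{"dx":0.06,"dy":0,"dz":0,"rx":0,"ry":0,"rz":0},{"dx":0.12,"dy":-0.01,"dz":0,"rx":0,"ry":0,"rz":0},{"dx":0.18,"dy":-0.02,"dz":0,"rx":0,"ry":0,"rz":0},{"dx":0.24,"dy":-0.03,"dz":0,"rx":0,"ry":0,"rz":0},{"dx":0.3,"dy":-0.04,"dz":0,"rx":0,"ry":0,"rz":0}]'; python3 -m inch '[{"dx":0.06,"dy":-0.005,"dz":0,"rx":0,"ry":0,"rz":0},{"dx":0.12,"dy":-0.01,"dz":0,"rx":0,"ry":0,"rz":0},{"dx":0.17,"dy":-0.015,"dz":0,"rx":0,"ry":0,"rz":0},{"dx":0.1725,"dy":-0.015,"dz":0.05,"rx":0,"ry":0,"rz":0},{"dx":0.1725,"dy":-0.015,"dz":0.1,"rx":0,"ry":0,"rz":0}]'; python3 where.py
python3 - <<'E'
from h import *
cv2.imwrite('pics/t1.png',cv2.resize(optics.grab_frame('top')[150:270,290:450,::-1],None,fx=5,fy=5,interpolation=cv2.INTER_CUBIC))
E
```

```text
time: 2.0
tool_pos: [0.3717, -0.3833, 0.2315]
tool_rot: [0.0, 0.919, 0.394, 0.0]
contact_force: [1.1, 0.2, 0.6]
gripper_width: 0.305
grasp_force: 0.0
time: 2.5
tool_pos: [0.4591, -0.2759, 0.1525]
tool_rot: [0.002, 0.918, 0.396, 0.001]
contact_force: [0.6, 0.3, -1.2]
gripper_width: 0.304
grasp_force: 0.0
t 2.5 lane mm [-250.3   19.5  152.5] yaw-lane deg -0.0 toolz [ 0.004 -0.003 -1.   ] F [ 0.6  0.3 -1.2] w 0.304 0.0 q6 0.08
```

View pics/t1.png

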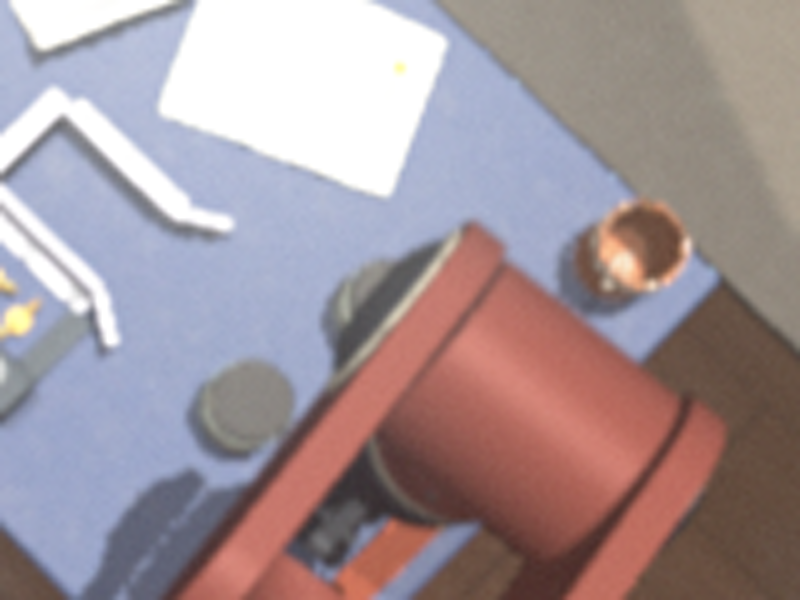

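The arm covers the emery stick; jar 1's lid is at about (340,230), straight ahead of the fingers. Descend and push it.

```bash
python3 -m inch '[{"dx":0,"dy":0,"dz":0.05,"rx":0,"ry":0,"rz":0},{"dx":0,"dy":0,"dz":0.1,"rx":0,"ry":0,"rz":0},{"dx":0,"dy":0,"dz":0.14,"rx":0,"ry":0,"rz":0},{"dx":0,"dy":0,"dz":0.165,"rx":0,"ry":0,"rz":0},{"dx":0,"dy":0,"dz":0.1775,"rx":0,"ry":0,"rz":0}]'; python3 -m inch '[{"dx":0.01,"dy":0,"dz":0,"rx":0,"ry":0,"rz":0},{"dx":0.018,"dy":0,"dz":0,"rx":0,"ry":0,"rz":0},{"dx":0.026,"dy":0,"dz":0,"rx":0,"ry":0,"rz":0},{"dx":0.034,"dy":0,"dz":0,"rx":0,"ry":0,"rz":0},{"dx":0.042,"dy":0,"dz":0,"rx":0,"ry":0,"rz":0}]'; python3 where.py
```

```text
time: 3.05
tool_pos: [0.4558, -0.2757, 0.0076]
tool_rot: [-0.002, 0.919, 0.395, -0.001]
contact_force: [0.0, -1.3, 0.5]
gripper_width: 0.306
grasp_force: 0.0
time: 3.55
tool_pos: [0.4809, -0.252, 0.0104]
tool_rot: [0.001, 0.918, 0.396, 0.0]
contact_force: [-2.7, -0.6, 0.7]
gripper_width: 0.305
grasp_force: 0.8
t 3.55 lane mm [-217.9   20.1   10.4] yaw-lane deg 0.05 toolz [ 0.001 -0.001 -1.   ] F [-2.7 -0.6  0.7] w 0.305 0.8 q6 0.14
```

```bash
python3 -m inch '[{"dx":0.009,"dy":0.0025,"dz":0,"rx":0,"ry":0,"rz":0},{"dx":0.018,"dy":0.005,"dz":0,"rx":0,"ry":0,"rz":0},{"dx":0.027,"dy":0.0075,"dz":0,"rx":0,"ry":0,"rz":0},{"dx":0.036,"dy":0.01,"dz":0,"rx":0,"ry":0,"rz":0},{"dx":0.045,"dy":0.0125,"dz":0,"rx":0,"ry":0,"rz":0}]';python3 -m inch '[{"dx":0.009,"dy":0.0025,"dz":0,"rx":0,"ry":0,"rz":0},{"dx":0.018,"dy":0.005,"dz":0,"rx":0,"ry":0,"rz":0},{"dx":0.027,"dy":0.0075,"dz":0,"rx":0,"ry":0,"rz":0},{"dx":0.036,"dy":0.01,"dz":0,"rx":0,"ry":0,"rz":0},{"dx":0.045,"dy":0.0125,"dz":0,"rx":0,"ry":0,"rz":0}]'; python3 where.py; python3 -m inch '[{"dx":0.009,"dy":0,"dz":0,"rx":0,"ry":0,"rz":0},{"dx":0.018,"dy":0,"dz":0,"rx":0,"ry":0,"rz":0},{"dx":0.027,"dy":0,"dz":0,"rx":0,"ry":0,"rz":0},{"dx":0.036,"dy":0,"dz":0,"rx":0,"ry":0,"rz":0},{"dx":0.045,"dy":0,"dz":0,"rx":0,"ry":0,"rz":0}]';  python3 where.py
```

```text
time: 4.05
tool_pos: [0.5126, -0.2324, 0.0094]
tool_rot: [0.0, 0.918, 0.396, -0.0]
contact_force: [-2.3, 0.3, 2.4]
gripper_width: 0.305
grasp_force: 1.6
time: 4.55
tool_pos: [0.5446, -0.213, 0.0093]
tool_rot: [-0.0, 0.918, 0.396, -0.0]
contact_force: [-1.9, -1.8, 1.9]
gripper_width: 0.302
grasp_force: 1.6
t 4.55 lane mm [-145.9    0.6    9.3] yaw-lane deg 0.02 toolz [-0.  0. -1.] F [-1.9 -1.8  1.9] w 0.302 1.6 q6 0.26
time: 5.05
tool_pos: [0.5691, -0.1867, 0.0093]
tool_rot: [-0.0, 0.918, 0.396, -0.0]
contact_force: [-1.1, -1.4, 1.6]
gripper_width: 0.308
grasp_force: 1.4
t 5.05 lane mm [-109.9    0.8    9.3] yaw-lane deg 0.02 toolz [-0.  0. -1.] F [-1.1 -1.4  1.6] w 0.308 1.4 q6 0.32
```

```bash
python3 -m inch '[{"dx":-0.035,"dy":0,"dz":0,"rx":0,"ry":0,"rz":0},{"dx":-0.075,"dy":0,"dz":0,"rx":0,"ry":0,"rz":0},{"dx":-0.075,"dy":0,"dz":-0.05,"rx":0,"ry":0,"rz":0},{"dx":-0.075,"dy":0,"dz":-0.1,"rx":0,"ry":0,"rz":0},{"dx":-0.075,"dy":0,"dz":-0.12,"rx":0,"ry":0,"rz":0}]'; python3 -m inch '[{"dx":-0.019,"dy":0.027,"dz":0,"rx":0,"ry":0,"rz":-0.0999},{"dx":-0.038,"dy":0.054,"dz":0,"rx":0,"ry":0,"rz":-0.1998},{"dx":-0.057,"dy":0.08,"dz":0,"rx":0,"ry":0,"rz":-0.2997},{"dx":-0.076,"dy":0.107,"dz":0,"rx":0,"ry":0,"rz":-0.3996},{"dx":-0.095,"dy":0.134,"dz":0,"rx":0,"ry":0,"rz":-0.4995}]'; python3 -m inch '[{"dx":0,"dy":0,"dz":0,"rx":0,"ry":0,"rz":0}]'; python3 where.py
python3 - <<'E'
from h import *
f=optics.grab_frame('top')[:,:,::-1]
cv2.imwrite('pics/t2.png',cv2.resize(f[150:270,270:430],None,fx=5,fy=5,interpolation=cv2.INTER_CUBIC))
for r in nets.boxes_of('top','jar_a_mid'): print(np.round(r['bbox'],1),r['confidence'],atz('top',r['bbox'][:2],.03))
E
```

```text
time: 5.55
tool_pos: [0.5299, -0.2316, 0.1096]
tool_rot: [0.002, 0.918, 0.396, 0.002]
contact_force: [1.0, -0.4, 1.1]
gripper_width: 0.307
grasp_force: 0.0
time: 6.05
tool_pos: [0.5536, -0.3597, 0.1041]
tool_rot: [-0.001, 0.708, 0.707, 0.0]
contact_force: [0.2, -1.4, -0.2]
gripper_width: 0.305
grasp_force: 0.0
time: 6.15
tool_pos: [0.5537, -0.3616, 0.1044]
tool_rot: [0.0, 0.71, 0.704, 0.0]
contact_force: [-0.1, -0.3, 1.1]
gripper_width: 0.303
grasp_force: 0.0
t 6.15 lane mm [-247.6 -108.1  104.4] yaw-lane deg 42.9 toolz [ 0. -0. -1.] F [-0.1 -0.3  1.1] w 0.303 0.0 q6 -0.68
[312.7 198.   21.2  16.6] 0.66 [ 0.58760148 -0.15870366  0.03      ]
```

View pics/t2.png

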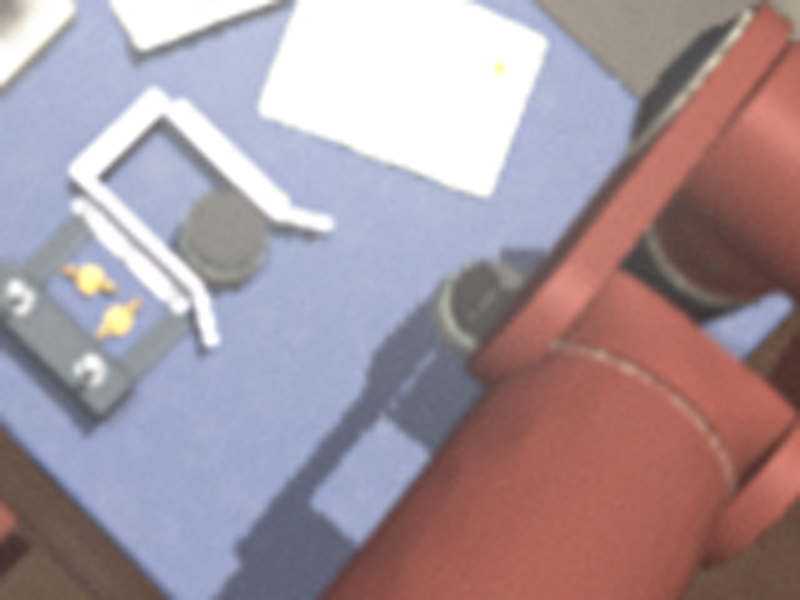

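Jar 1 sits in the lane (lid at (314,197)); jar 2 is untouched at about (367,212). Descend and push jar 2 diagonally.

```bash
python3 -m inch '[{"dx":0,"dy":0,"dz":0.05,"rx":0,"ry":0,"rz":0},{"dx":0,"dy":0,"dz":0.1,"rx":0,"ry":0,"rz":0},{"dx":0,"dy":0,"dz":0.119,"rx":0,"ry":0,"rz":0},{"dx":0.005,"dy":0,"dz":0.119,"rx":0,"ry":0,"rz":0},{"dx":0.012,"dy":0,"dz":0.119,"rx":0,"ry":0,"rz":0}]'; python3 -m inch '[{"dx":0.009,"dy":0,"dz":0,"rx":0,"ry":0,"rz":0},{"dx":0.018,"dy":-0.001,"dz":0,"rx":0,"ry":0,"rz":0},{"dx":0.027,"dy":-0.001,"dz":0,"rx":0,"ry":0,"rz":0},{"dx":0.036,"dy":-0.002,"dz":0,"rx":0,"ry":0,"rz":0},{"dx":0.045,"dy":-0.0025,"dz":0,"rx":0,"ry":0,"rz":0}]'; python3 -m inch '[{"dx":0.009,"dy":0,"dz":0,"rx":0,"ry":0,"rz":0},{"dx":0.018,"dy":-0.001,"dz":0,"rx":0,"ry":0,"rz":0},{"dx":0.027,"dy":-0.001,"dz":0,"rx":0,"ry":0,"rz":0},{"dx":0.036,"dy":-0.002,"dz":0,"rx":0,"ry":0,"rz":0},{"dx":0.045,"dy":-0.0025,"dz":0,"rx":0,"ry":0,"rz":0}]'; python3 -m inch '[{"dx":0.009,"dy":0,"dz":0,"rx":0,"ry":0,"rz":0},{"dx":0.018,"dy":-0.001,"dz":0,"rx":0,"ry":0,"rz":0},{"dx":0.027,"dy":-0.001,"dz":0,"rx":0,"ry":0,"rz":0},{"dx":0.036,"dy":-0.002,"dz":0,"rx":0,"ry":0,"rz":0},{"dx":0.045,"dy":-0.0025,"dz":0,"rx":0,"ry":0,"rz":0}]'; python3 where.py
```

```text
time: 6.75
tool_pos: [0.5541, -0.3497, 0.0112]
tool_rot: [0.001, 0.71, 0.704, 0.0]
contact_force: [-0.9, -0.4, -0.3]
gripper_width: 0.301
grasp_force: 0.0
time: 7.25
tool_pos: [0.5521, -0.3139, 0.011]
tool_rot: [0.001, 0.71, 0.704, 0.0]
contact_force: [0.1, -1.5, 0.9]
gripper_width: 0.304
grasp_force: 0.9
time: 7.75
tool_pos: [0.5498, -0.2774, 0.0101]
tool_rot: [-0.0, 0.71, 0.704, -0.0]
contact_force: [-0.2, -1.1, 1.8]
gripper_width: 0.303
grasp_force: 1.0
time: 8.25
tool_pos: [0.5481, -0.2414, 0.0101]
tool_rot: [-0.0, 0.71, 0.704, -0.0]
contact_force: [-0.3, -1.9, 1.3]
gripper_width: 0.307
grasp_force: 0.9
t 8.25 lane mm [-164.1  -21.5   10.1] yaw-lane deg 42.94 toolz [-0.  0. -1.] F [-0.3 -1.9  1.3] w 0.307 0.9 q6 -0.53
```

```bash
python3 -m inch '[{"dx":-0.035,"dy":0,"dz":0,"rx":0,"ry":0,"rz":0},{"dx":-0.07,"dy":0,"dz":0,"rx":0,"ry":0,"rz":0}]'; python3 -m inch '[{"dx":0.01,"dy":-0.011,"dz":0,"rx":0,"ry":0,"rz":0.0999},{"dx":0.02,"dy":-0.022,"dz":0,"rx":0,"ry":0,"rz":0.1998},{"dx":0.03,"dy":-0.033,"dz":0,"rx":0,"ry":0,"rz":0.2997},{"dx":0.04,"dy":-0.044,"dz":0,"rx":0,"ry":0,"rz":0.3996},{"dx":0.051,"dy":-0.0558,"dz":0,"rx":0,"ry":0,"rz":0.4995}]'; python3 -m inch '[{"dx":0.008,"dy":0,"dz":0,"rx":0,"ry":0,"rz":0},{"dx":0.016,"dy":0,"dz":0,"rx":0,"ry":0,"rz":0},{"dx":0.024,"dy":0,"dz":0,"rx":0,"ry":0,"rz":0},{"dx":0.032,"dy":0,"dz":0,"rx":0,"ry":0,"rz":0},{"dx":0.04,"dy":0,"dz":0,"rx":0,"ry":0,"rz":0}]'; python3 where.py
```

```text
time: 8.45
tool_pos: [0.5473, -0.2966, 0.0093]
tool_rot: [-0.001, 0.709, 0.705, 0.0]
contact_force: [-0.3, 0.7, 0.1]
gripper_width: 0.305
grasp_force: 0.0
time: 8.95
tool_pos: [0.5025, -0.2555, 0.0094]
tool_rot: [-0.001, 0.92, 0.393, -0.0]
contact_force: [0.3, -0.4, -0.7]
gripper_width: 0.307
grasp_force: 0.0
time: 9.45
tool_pos: [0.5263, -0.2333, 0.0102]
tool_rot: [0.0, 0.918, 0.396, 0.0]
contact_force: [0.4, 0.4, -0.3]
gripper_width: 0.301
grasp_force: 0.0
t 9.45 lane mm [-1.732e+02 -1.000e-01  1.020e+01] yaw-lane deg 0.07 toolz [ 0. -0. -1.] F [ 0.4  0.4 -0.3] w 0.301 0.0 q6 0.21
```

```bash
python3 -m inch '[{"dx":0.008,"dy":0,"dz":0,"rx":0,"ry":0,"rz":0},{"dx":0.016,"dy":0,"dz":0,"rx":0,"ry":0,"rz":0},{"dx":0.024,"dy":0,"dz":0,"rx":0,"ry":0,"rz":0},{"dx":0.032,"dy":0,"dz":0,"rx":0,"ry":0,"rz":0},{"dx":0.04,"dy":0,"dz":0,"rx":0,"ry":0,"rz":0}]'; python3 where.py; python3 -m inch '[{"dx":0.008,"dy":0,"dz":0,"rx":0,"ry":0,"rz":0},{"dx":0.014,"dy":0,"dz":0,"rx":0,"ry":0,"rz":0},{"dx":0.019,"dy":0,"dz":0,"rx":0,"ry":0,"rz":0},{"dx":0.024,"dy":0,"dz":0,"rx":0,"ry":0,"rz":0},{"dx":0.028,"dy":0,"dz":0,"rx":0,"ry":0,"rz":0}]';python3 where.py
```

```text
time: 9.95
tool_pos: [0.5477, -0.2101, 0.0101]
tool_rot: [0.0, 0.918, 0.396, -0.0]
contact_force: [-0.1, -1.4, -0.8]
gripper_width: 0.305
grasp_force: 0.7
t 9.95 lane mm [-141.6    0.3   10.1] yaw-lane deg 0.02 toolz [-0. -0. -1.] F [-0.1 -1.4 -0.8] w 0.305 0.7 q6 0.26
time: 10.45
tool_pos: [0.563, -0.1939, 0.0101]
tool_rot: [-0.0, 0.918, 0.396, -0.0]
contact_force: [-0.3, -0.9, -0.8]
gripper_width: 0.304
grasp_force: 0.9
t 10.45 lane mm [-119.4    0.4   10.1] yaw-lane deg 0.02 toolz [-0. -0. -1.] F [-0.3 -0.9 -0.8] w 0.304 0.9 q6 0.3
```

```bash
python3 -m inch '[{"dx":0.004,"dy":0,"dz":0,"rx":0,"ry":0,"rz":0},{"dx":0.006,"dy":0,"dz":0,"rx":0,"ry":0,"rz":0},{"dx":0.008,"dy":0,"dz":0,"rx":0,"ry":0,"rz":0},{"dx":0.01,"dy":0,"dz":0,"rx":0,"ry":0,"rz":0},{"dx":0.01,"dy":0,"dz":0,"rx":0,"ry":0,"rz":0}]'; python3 where.py;  python3 -m inch '[{"dx":0.001,"dy":0,"dz":0,"rx":0,"ry":0,"rz":0},{"dx":0.002,"dy":0,"dz":0,"rx":0,"ry":0,"rz":0},{"dx":0.002,"dy":0,"dz":0,"rx":0,"ry":0,"rz":0}]';python3 where.py
```

```text
time: 10.95
tool_pos: [0.5684, -0.1881, 0.0101]
tool_rot: [-0.0, 0.918, 0.396, 0.0]
contact_force: [-0.1, -0.9, -0.5]
gripper_width: 0.301
grasp_force: 0.4
t 10.95 lane mm [-111.4    0.4   10.1] yaw-lane deg 0.02 toolz [ 0.  0. -1.] F [-0.1 -0.9 -0.5] w 0.301 0.4 q6 0.31
time: 11.25
tool_pos: [0.5694, -0.187, 0.0101]
tool_rot: [-0.0, 0.918, 0.396, 0.0]
contact_force: [-1.3, -1.9, -0.5]
gripper_width: 0.304
grasp_force: 0.6
t 11.25 lane mm [-110.     0.4   10.1] yaw-lane deg 0.02 toolz [ 0.  0. -1.] F [-1.3 -1.9 -0.5] w 0.304 0.6 q6 0.32
```

```bash
python3 -m inch '[{"dx":0.001,"dy":0,"dz":0,"rx":0,"ry":0,"rz":0},{"dx":0.001,"dy":0,"dz":0,"rx":0,"ry":0,"rz":0}]';python3 where.py; python3 -m inch '[{"dx":0.001,"dy":0,"dz":0,"rx":0,"ry":0,"rz":0},{"dx":0.002,"dy":0,"dz":0,"rx":0,"ry":0,"rz":0},{"dx":0.002,"dy":0,"dz":0,"rx":0,"ry":0,"rz":0}]';python3 where.py
```

```text
time: 11.45
tool_pos: [0.57, -0.1865, 0.0101]
tool_rot: [-0.0, 0.918, 0.396, 0.0]
contact_force: [-0.6, -0.6, 0.1]
gripper_width: 0.307
grasp_force: 0.7
t 11.45 lane mm [-109.1    0.4   10.1] yaw-lane deg 0.02 toolz [ 0.  0. -1.] F [-0.6 -0.6  0.1] w 0.307 0.7 q6 0.32
time: 11.75
tool_pos: [0.5708, -0.1858, 0.0101]
tool_rot: [0.0, 0.918, 0.396, -0.0]
contact_force: [-1.9, -3.1, 0.5]
gripper_width: 0.304
grasp_force: 2.2
t 11.75 lane mm [-108.1    0.2   10.1] yaw-lane deg 0.03 toolz [-0.001 -0.001 -1.   ] F [-1.9 -3.1  0.5] w 0.304 2.2 q6 0.32
```

```bash
python3 -m inch '[{"dx":0.001,"dy":0,"dz":0,"rx":0,"ry":0,"rz":0},{"dx":0.002,"dy":0,"dz":0,"rx":0,"ry":0,"rz":0},{"dx":0.002,"dy":0,"dz":0,"rx":0,"ry":0,"rz":0}]';python3 where.py
```

```text
time: 12.05
tool_pos: [0.5715, -0.1858, 0.0101]
tool_rot: [0.001, 0.918, 0.396, -0.001]
contact_force: [-4.5, -8.1, -0.4]
gripper_width: 0.303
grasp_force: 4.5
t 12.05 lane mm [-107.6   -0.3   10.1] yaw-lane deg 0.02 toolz [-0.001 -0.003 -1.   ] F [-4.5 -8.1 -0.4] w 0.303 4.5 q6 0.32
```

```bash
python3 -m inch '[{"dx":-0.035,"dy":0,"dz":0,"rx":0,"ry":0,"rz":0},{"dx":-0.075,"dy":0,"dz":0,"rx":0,"ry":0,"rz":0},{"dx":-0.075,"dy":0,"dz":-0.06,"rx":0,"ry":0,"rz":0},{"dx":-0.075,"dy":0,"dz":-0.12,"rx":0,"ry":0,"rz":0},{"dx":-0.075,"dy":0,"dz":-0.18,"rx":0,"ry":0,"rz":0}]';  python3 -m inch '[{"dx":0,"dy":0,"dz":-0.06,"rx":0,"ry":0,"rz":0.09},{"dx":0.035,"dy":-0.045,"dz":-0.06,"rx":0,"ry":0,"rz":0.18},{"dx":0.07,"dy":-0.09,"dz":-0.06,"rx":0,"ry":0,"rz":0.27},{"dx":0.105,"dy":-0.135,"dz":-0.06,"rx":0,"ry":0,"rz":0.36},{"dx":0.14,"dy":-0.18,"dz":-0.06,"rx":0,"ry":0,"rz":0.45}]' 0; python3 -m inch '[{"dx":0,"dy":0,"dz":0,"rx":0,"ry":0,"rz":0.09},{"dx":0,"dy":0,"dz":0,"rx":0,"ry":0,"rz":0.18},{"dx":0,"dy":0,"dz":0,"rx":0,"ry":0,"rz":0.27},{"dx":0,"dy":0,"dz":0,"rx":0,"ry":0,"rz":0.288},{"dx":0,"dy":0,"dz":0,"rx":0,"ry":0,"rz":0.288}]'; python3 where.py
python3 - <<'E'
from h import *
b=np.load('b.npy'); s=state(); M=rot().as_matrix()
w=np.array([b[0],b[1],.011]); print('to bracket tool axes/0.8', (M.T@(w-s['tool_pos']))/.8,'yaw err deg',np.degrees(np.arctan2(M[1,0],M[0,0])-(b[2]-np.pi/2)))
a=optics.grab_frame('top')[:,:,::-1]; c=optics.grab_frame('side')[:,:,::-1]
cv2.imwrite('pics/top2.png',a);cv2.imwrite('pics/side2.png',c)
k=lambda i,y,x,h,w,f:cv2.resize(i[y:y+h,x:x+w],None,fx=f,fy=f,interpolation=cv2.INTER_CUBIC)
cv2.imwrite('pics/m1.png',np.hstack([k(a,165,265,100,65,6),k(c,185,230,100,65,6)]))
E
```

```text
time: 12.55
tool_pos: [0.5308, -0.2271, 0.1555]
tool_rot: [-0.001, 0.918, 0.396, 0.001]
contact_force: [1.1, -0.4, -0.7]
gripper_width: 0.304
grasp_force: 0.0
time: 13.05
tool_pos: [0.5029, -0.0452, 0.2024]
tool_rot: [-0.001, 0.998, 0.066, 0.001]
contact_force: [0.7, 0.6, -0.1]
gripper_width: 0.5
grasp_force: 0.0
time: 13.55
tool_pos: [0.5032, -0.0471, 0.2021]
tool_rot: [-0.0, 0.989, -0.145, 0.0]
contact_force: [-0.4, 0.5, -0.3]
gripper_width: 0.499
grasp_force: 0.0
t 13.55 lane mm [-53.7 144.6 202.1] yaw-lane deg -63.28 toolz [ 0.     0.001 -1.   ] F [-0.4  0.5 -0.3] w 0.499 0.0 q6 1.62
to bracket tool axes/0.8 [-0.09061891 -0.1677539   0.23906376] yaw err deg 0.17527795609053168
```

View pics/m1.png

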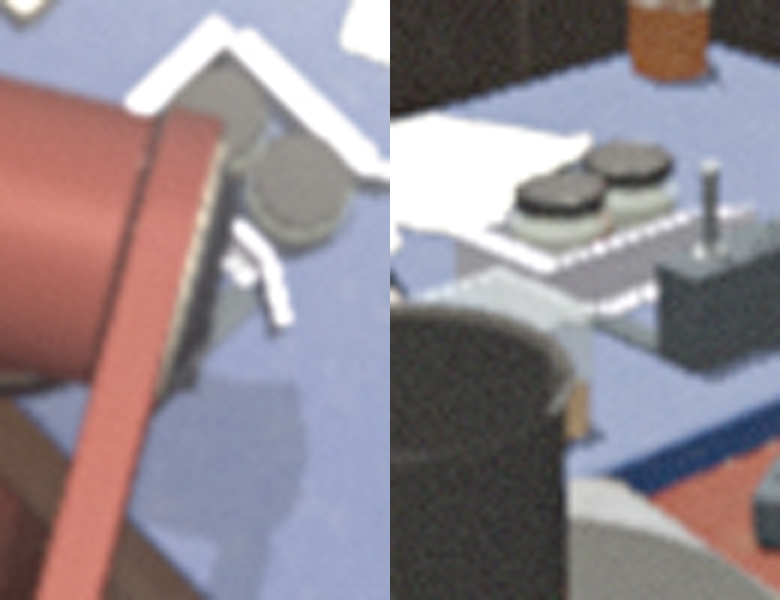

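Both jars stand upright, against each other and the stop (top view, lids near (302,184) and (315,196)). Now the bracket.

```bash
python3 -m inch '[{"dx":-0.03,"dy":-0.05,"dz":0,"rx":0,"ry":0,"rz":0},{"dx":-0.06,"dy":-0.1,"dz":0,"rx":0,"ry":0,"rz":0},{"dx":-0.085,"dy":-0.15,"dz":0,"rx":0,"ry":0,"rz":0},{"dx":-0.0906,"dy":-0.1678,"dz":0.04,"rx":0,"ry":0,"rz":0.002},{"dx":-0.0906,"dy":-0.1678,"dz":0.1,"rx":0,"ry":0,"rz":0.002}]'; python3 -m inch '[{"dx":0,"dy":0,"dz":0.04,"rx":0,"ry":0,"rz":0},{"dx":0,"dy":0,"dz":0.07,"rx":0,"ry":0,"rz":0},{"dx":0,"dy":0,"dz":0.07,"rx":0,"ry":0,"rz":0}]'
python3 - <<'E'
from h import *
b=np.load('b.npy'); s=state(); M=rot().as_matrix()
w=np.array([b[0],b[1],.011]); print('to bracket tool axes/0.8', (M.T@(w-s['tool_pos']))/.8,'yaw err deg',np.degrees(np.arctan2(M[1,0],M[0,0])-(b[2]-np.pi/2)))
a=optics.grab_frame('top')[:,:,::-1]; c=optics.grab_frame('side')[:,:,::-1]
k=lambda i,y,x,h,w,f:cv2.resize(i[y:y+h,x:x+w],None,fx=f,fy=f,interpolation=cv2.INTER_CUBIC)
cv2.imwrite('pics/m2.png',k(c,200,265,85,110,7))
E
```

```text
time: 14.15
tool_pos: [0.4754, 0.1044, 0.1253]
tool_rot: [-0.001, 0.989, -0.145, 0.005]
contact_force: [1.4, -0.3, -0.7]
gripper_width: 0.5
grasp_force: 0.0
time: 14.45
tool_pos: [0.4692, 0.1018, 0.062]
tool_rot: [0.001, 0.989, -0.147, -0.004]
contact_force: [-0.1, -0.1, -0.2]
gripper_width: 0.497
grasp_force: 0.0
to bracket tool axes/0.8 [ 0.00409438 -0.00209846  0.06368415] yaw err deg -0.06795174366467313
```

View pics/m2.png

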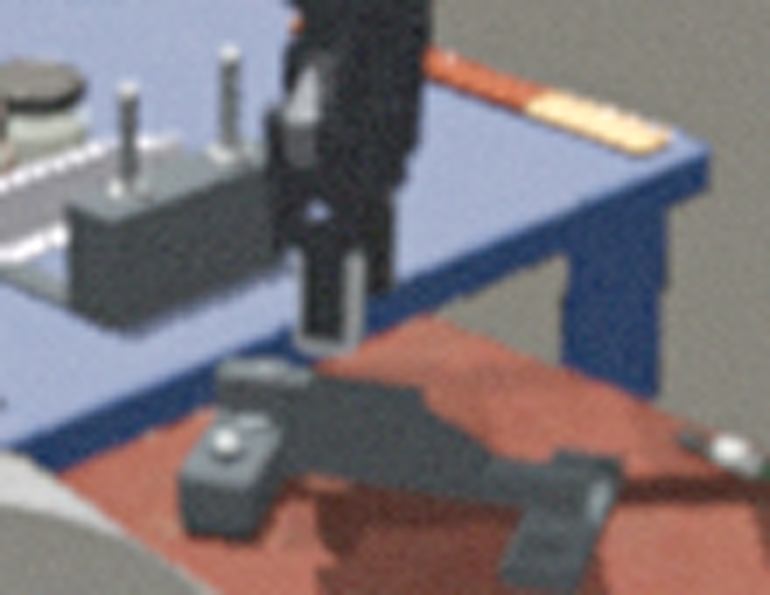

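Fingers straddle the web at side (311,247), between pad and taper. Continue down slowly.

```bash
python3 -m inch '[{"dx":0,"dy":0,"dz":0.02,"rx":0,"ry":0,"rz":0},{"dx":0,"dy":0,"dz":0.04,"rx":0,"ry":0,"rz":0},{"dx":0,"dy":0,"dz":0.055,"rx":0,"ry":0,"rz":0},{"dx":0,"dy":0,"dz":0.064,"rx":0,"ry":0,"rz":0},{"dx":0,"dy":0,"dz":0.064,"rx":0,"ry":0,"rz":0}]'
python3 - <<'E'
from h import *
b=np.load('b.npy'); s=state(); M=rot().as_matrix()
w=np.array([b[0],b[1],.011]); print('to bracket tool axes/0.8', (M.T@(w-s['tool_pos']))/.8,'yaw err deg',np.degrees(np.arctan2(M[1,0],M[0,0])-(b[2]-np.pi/2)),s['contact_force'])
E
```

```text
time: 15.05
tool_pos: [0.4725, 0.1019, 0.0148]
tool_rot: [0.0, 0.989, -0.148, -0.0]
contact_force: [-0.2, 0.9, -0.5]
gripper_width: 0.502
grasp_force: 0.0
to bracket tool axes/0.8 [-0.00036761 -0.00058366  0.00472739] yaw err deg -0.12356663966433415 [-0.17302789  0.90124559 -0.50185266]
```

```bash
python3 -m inch '[{"dx":0,"dy":0,"dz":0.002,"rx":0,"ry":0,"rz":0},{"dx":0,"dy":0,"dz":0.004,"rx":0,"ry":0,"rz":0},{"dx":0,"dy":0,"dz":0.004,"rx":0,"ry":0,"rz":0},{"dx":0,"dy":0,"dz":0.004,"rx":0,"ry":0,"rz":0},{"dx":0,"dy":0,"dz":0.004,"rx":0,"ry":0,"rz":0}]' -1;  python3 -m inch '[{"dx":0,"dy":0,"dz":0,"rx":0,"ry":0,"rz":0},{"dx":0,"dy":0,"dz":0,"rx":0,"ry":0,"rz":0},{"dx":0,"dy":0,"dz":0,"rx":0,"ry":0,"rz":0},{"dx":0,"dy":0,"dz":0,"rx":0,"ry":0,"rz":0}]'
```

```text
time: 15.55
tool_pos: [0.4741, 0.1027, 0.013]
tool_rot: [-0.001, 0.989, -0.148, 0.002]
contact_force: [1.7, 5.2, 3.7]
gripper_width: 0.128
grasp_force: 59.3
time: 15.95
tool_pos: [0.4741, 0.1027, 0.013]
tool_rot: [-0.001, 0.989, -0.148, 0.002]
contact_force: [2.8, 4.7, 2.6]
gripper_width: 0.126
grasp_force: 59.3
```

```bash
python3 -m inch '[{"dx":0,"dy":0,"dz":-0.006,"rx":0,"ry":0,"rz":0},{"dx":0,"dy":0,"dz":-0.015,"rx":0,"ry":0,"rz":0},{"dx":0,"dy":0,"dz":-0.035,"rx":0,"ry":0,"rz":0},{"dx":0,"dy":0,"dz":-0.06,"rx":0,"ry":0,"rz":0},{"dx":0,"dy":0,"dz":-0.09,"rx":0,"ry":0,"rz":0}]'; python3 -m inch '[{"dx":0,"dy":0,"dz":-0.035,"rx":0,"ry":0,"rz":0},{"dx":0,"dy":0,"dz":-0.07,"rx":0,"ry":0,"rz":0},{"dx":0,"dy":0,"dz":-0.105,"rx":0,"ry":0,"rz":0},{"dx":0,"dy":0,"dz":-0.13,"rx":0,"ry":0,"rz":0},{"dx":0,"dy":0,"dz":-0.13,"rx":0,"ry":0,"rz":0}]'; python3 where.py
python3 - <<'E'
from plant import state
print(state()['ft_torque'])
E
```

```text
time: 16.45
tool_pos: [0.4703, 0.1014, 0.0824]
tool_rot: [0.001, 0.989, -0.148, -0.002]
contact_force: [0.8, 0.4, -6.4]
gripper_width: 0.129
grasp_force: 58.6
time: 16.95
tool_pos: [0.4738, 0.1018, 0.1906]
tool_rot: [-0.0, 0.989, -0.148, 0.003]
contact_force: [0.4, -0.2, -6.5]
gripper_width: 0.13
grasp_force: 59.0
t 16.95 lane mm [ 34.3 268.2 190.6] yaw-lane deg -63.59 toolz [ 0.005 -0.    -1.   ] F [ 0.4 -0.2 -6.5] w 0.13 59.0 q6 1.93
[ 0.03280568 -0.06207929  0.01863657]
```

```bash
python3 -m inch '[{"dx":0.015,"dy":0.016,"dz":0,"rx":0,"ry":0,"rz":0},{"dx":0.04,"dy":0.042,"dz":0,"rx":0,"ry":0,"rz":0},{"dx":0.067,"dy":0.069,"dz":0,"rx":0,"ry":0,"rz":0},{"dx":0.095,"dy":0.098,"dz":0,"rx":0,"ry":0,"rz":0},{"dx":0.1224,"dy":0.126,"dz":0,"rx":0,"ry":0,"rz":0}]'; python3 -m inch '[{"dx":0.028,"dy":0.029,"dz":0,"rx":0,"ry":0,"rz":0.06},{"dx":0.055,"dy":0.057,"dz":0,"rx":0,"ry":0,"rz":0.14},{"dx":0.08,"dy":0.082,"dz":0,"rx":0,"ry":0,"rz":0.22},{"dx":0.095,"dy":0.098,"dz":0,"rx":0,"ry":0,"rz":0.29},{"dx":0.1002,"dy":0.103,"dz":0,"rx":0,"ry":0,"rz":0.307}]';python3 -m inch '[{"dx":0,"dy":0,"dz":0.02,"rx":0,"ry":0,"rz":0},{"dx":0,"dy":0,"dz":0.04,"rx":0,"ry":0,"rz":0},{"dx":0,"dy":0,"dz":0.05,"rx":0,"ry":0,"rz":0},{"dx":0,"dy":0,"dz":0.05,"rx":0,"ry":0,"rz":0}]'; python3 where.py
```

```text
time: 17.45
tool_pos: [0.5355, -0.0241, 0.1846]
tool_rot: [0.0, 0.989, -0.148, -0.002]
contact_force: [1.0, -0.6, -6.3]
gripper_width: 0.128
grasp_force: 59.0
time: 17.95
tool_pos: [0.5883, -0.1266, 0.1846]
tool_rot: [0.0, 0.929, -0.371, -0.002]
contact_force: [0.4, 0.1, -6.4]
gripper_width: 0.128
grasp_force: 59.1
time: 18.35
tool_pos: [0.5871, -0.1237, 0.144]
tool_rot: [0.0, 0.93, -0.369, -0.003]
contact_force: [-0.4, 0.1, -6.4]
gripper_width: 0.13
grasp_force: 58.9
t 18.35 lane mm [-51.7  31.  144. ] yaw-lane deg -89.88 toolz [-0.006  0.002 -1.   ] F [-0.4  0.1 -6.4] w 0.13 58.9 q6 1.99
```

```bash
cat > ref.py <<'E'
from fit import *
from scipy.optimize import minimize
def box(x0,x1,y0,y1,z):
    c=[(x0,y0,z),(x1,y0,z),(x1,y1,z),(x0,y1,z)]; return [(c[i],c[(i+1)%4]) for i in range(4)]
RACK=box(-101,-1,95,123,50)+[((-88,28.5,30),(0,28.5,30)),((-88,-28.5,30),(0,-28.5,30)),((0,-28.5,30),(0,28.5,30)),((-88,28.5,30),(-115,44,30)),((-88,-28.5,30),(-115,-44,30))]
STUD=[((x+o,109,54),(x+o,109,92)) for x in(-23,-79) for o in(-4,4)]
FOOT=box(-45,45,69,95,9)+box(20.5,35.5,74.5,89.5,9)+box(-35.5,-20.5,74.5,89.5,9)
PAD=box(-47,47,-45,-17,26)
def grads(im,s=1.0):
    im=cv2.GaussianBlur(im.astype(np.float32),(0,0),s); return [cv2.Sobel(im,cv2.CV_32F,1,0)/8,cv2.Sobel(im,cv2.CV_32F,0,1)/8]
def score(n,g,p,E):
    tot=0;N=0
    for a,b in E:
        L=np.linspace(.03,.97,30)[:,None]; uv=proj(n,X(p,np.array(a)*(1-L)+np.array(b)*L)).astype(np.float32)
        d=uv[-1]-uv[0]; l=np.linalg.norm(d); nn=np.array([-d[1],d[0]])/l
        gg=sum(cv2.remap(gi,uv[:,:1].copy(),uv[:,1:].copy(),cv2.INTER_LINEAR)[:,0]*k for gi,k in zip(g,nn))
        m=np.abs(gg).max(1); tot+=m.mean()*l; N+=l
    return tot/N
def refine(L,p0,E,z,w=(.006,.006,.04)):
    G=[(n,grads(im)) for n,im in L]; p0=np.array(p0,float)[:3]
    f=lambda q:-sum(score(n,g,np.r_[p0+q*w,z],E) for n,g in G)
    best=min(((f(np.array(q)),q) for q in np.mgrid[-1:1:7j,-1:1:7j,-1:1:5j].reshape(3,-1).T),key=lambda t:t[0])[1]
    o=minimize(f,best,method='Nelder-Mead',options=dict(xatol=.01,fatol=.001,initial_simplex=best+np.vstack([np.zeros(3),.2*np.eye(3)])))
    return p0+o.x*w,round(f(np.zeros(3)),1),round(o.fun,1)
E
python3 - <<'E'
from ref import *
t=cv2.imread('pics/top0.png');s=cv2.imread('pics/side0.png'); r=np.load('r.npy');b=np.load('b.npy')
for nm,L in(('top',[('top',t)]),('side',[('side',s)]),('both',[('top',t),('side',s)])):
    print(nm,'rack',refine(L,r,RACK+STUD,0),'brk',refine(L,b,FOOT+PAD,0))
print(r,b)
a=optics.grab_frame('top')[:,:,::-1]; c=optics.grab_frame('side')[:,:,::-1]
cv2.imwrite('pics/top3.png',a);cv2.imwrite('pics/side3.png',c)
st=state(); M=rot().as_matrix(); y=np.arctan2(M[1,0],M[0,0])+np.pi/2; p=[*st['tool_pos'][:2],y]; print('tcp',p,st['tool_pos'][2],M[:,2])
z=st['tool_pos'][2]-.013
for nm,L in(('top',[('top',a)]),('side',[('side',c)])): print(nm,'brk now',refine(L,p,FOOT,z),refine(L,p,FOOT+PAD,z))
E
python3 where.py
```

```text
t 18.35 lane mm [-51.7  31.  144. ] yaw-lane deg -89.88 toolz [-0.006  0.002 -1.   ] F [-0.4  0.1 -6.4] w 0.13 58.9 q6 1.99Traceback (most recent call last):
  File "<stdin>", line 4, in <module>
  File "ref.py", line 22, in refine
    best=min(((f(np.array(q)),q) for q in np.mgrid[-1:1:7j,-1:1:7j,-1:1:5j].reshape(3,-1).T),key=lambda t:t[0])[1]
         ~~~^^^^^^^^^^^^^^^^^^^^^^^^^^^^^^^^^^^^^^^^^^^^^^^^^^^^^^^^^^^^^^^^^^^^^^^^^^^^^^^^^^^^^^^^^^^^^^^^^^^
  File "ref.py", line 22, in <genexpr>
    best=min(((f(np.array(q)),q) for q in np.mgrid[-1:1:7j,-1:1:7j,-1:1:5j].reshape(3,-1).T),key=lambda t:t[0])[1]
               ~^^^^^^^^^^^^^
  File "ref.py", line 21, in <lambda>
    f=lambda q:-sum(score(n,g,np.r_[p0+q*w,z],E) for n,g in G)
                ~~~^^^^^^^^^^^^^^^^^^^^^^^^^^^^^^^^^^^^^^^^^^^
  File "ref.py", line 21, in <genexpr>
    f=lambda q:-sum(score(n,g,np.r_[p0+q*w,z],E) for n,g in G)
                    ~~~~~^^^^^^^^^^^^^^^^^^^^^^^
  File "ref.py", line 14, in score
    L=np.linspace(.03,.97,30)[:,None]; uv=proj(n,X(p,np.array(a)*(1-L)+np.array(b)*L)).astype(np.float32)
                                          ~~~~^^^^^^^^^^^^^^^^^^^^^^^^^^^^^^^^^^^^^^^^
  File "h.py", line 12, in proj
    K,d,R,t=cam(n); return cv2.projectPoints(np.atleast_2d(np.array(X,float)),cv2.Rodrigues(R)[0],t,K,d)[0][:,0]
            ~~~^^^
  File "h.py", line 5, in cam
    i=optics.camera_info(n); K=np.array([[i['fx'],0,i['cx']],[0,i['fy'],i['cy']],[0,0,1]]); return K,np.array([i['k1'],0,0,0,0.]),np.array(i['R']),np.array(i['t'])
ValueError: time passes only in moves, steps and waits
```

```bash
sed -i 's/^def cam(n)/import functools\n@functools.cache\ndef cam(n)/' h.py
cat > run.py <<'E'
from ref import *
t=cv2.imread('pics/top0.png');s=cv2.imread('pics/side0.png'); r=np.load('r.npy');b=np.load('b.npy')
for nm,L in(('top',[('top',t)]),('side',[('side',s)]),('both',[('top',t),('side',s)])):
    print(nm,'rack',refine(L,r,RACK+STUD,0),'brk',refine(L,b,FOOT+PAD,0))
print(r,b)
a=optics.grab_frame('top')[:,:,::-1]; c=optics.grab_frame('side')[:,:,::-1]
cv2.imwrite('pics/top3.png',a);cv2.imwrite('pics/side3.png',c)
st=state(); M=rot().as_matrix(); y=np.arctan2(M[1,0],M[0,0])+np.pi/2; p=[*st['tool_pos'][:2],y]; print('tcp',p,st['tool_pos'][2],M[:,2])
z=st['tool_pos'][2]-.013
for nm,L in(('top',[('top',a)]),('side',[('side',c)])): print(nm,'brk now',refine(L,p,FOOT,z),refine(L,p,FOOT+PAD,z))
E
timeout 300 python3 run.py;python3 where.py
```

```text
top rack (array([ 0.6429, -0.1093,  0.8076]), np.float32(-17.2), np.float64(-19.0)) brk (array([0.4738, 0.1045, 1.2789]), np.float32(-10.8), np.float64(-11.5))
side rack (array([ 0.6425, -0.1052,  0.773 ]), np.float32(-13.8), np.float64(-14.6)) brk (array([0.4741, 0.1082, 1.2841]), np.float32(-11.1), np.float64(-13.2))
both rack (array([ 0.6436, -0.1096,  0.7942]), np.float32(-31.0), np.float64(-32.8)) brk (array([0.4741, 0.1066, 1.29  ]), np.float32(-21.9), np.float64(-24.2))
[ 0.6452 -0.1074  0.8135  0.    ] [ 0.4724  0.1025  1.2768 -0.0013]
tcp [np.float64(0.5890539445464891), np.float64(-0.12457760991213206), np.float64(0.8151903192069299)] 0.14715257486087285 [-0.0009  0.0003 -1.    ]
top brk now (array([ 0.6326, -0.1639,  0.7814]), np.float32(-3.9), np.float64(-11.4)) (array([ 0.6185, -0.1678,  0.8223]), np.float32(-3.9), np.float64(-8.9))
side brk now (array([ 0.5911, -0.1302,  0.8575]), np.float32(-6.9), np.float64(-7.9)) (array([ 0.5798, -0.0928,  0.5161]), np.float32(-7.6), np.float64(-13.9))
t 18.45 lane mm [-51.1  29.  147.2] yaw-lane deg -89.9 toolz [-0.001  0.    -1.   ] F [ 0.1 -0.2 -6.3] w 0.129 58.9 q6 1.99
```

```bash
cat > sub.py <<'E'
from ref import *
t=cv2.imread('pics/top0.png');s=cv2.imread('pics/side0.png'); c3=cv2.imread('pics/side3.png'); t3=cv2.imread('pics/top3.png'); r=np.load('r.npy')
def tr(n,im,p,E,z,R=9,sg=.8):
    g=grads(im,sg); c,s_=np.cos(.81),np.sin(.81)
    a=np.arange(-R,R+.1,.5); S=np.array([[score(n,g,[p[0]+(x*c-y*s_)/1e3,p[1]+(x*s_+y*c)/1e3,p[2],z],E) for y in a] for x in a])
    i,j=np.unravel_index(S.argmax(),S.shape); k=np.argsort(S.ravel())[-12:]
    print('   best dx,dy',a[i],a[j],'score',round(float(S.max()),1),'at0',round(float(S[len(a)//2,len(a)//2]),1),'top12 mean',np.round([a[k//len(a)].mean(),a[k%len(a)].mean()],1),'std',np.round([a[k//len(a)].std(),a[k%len(a)].std()],1))
r[2]=.81
BL=RACK[:4];RL=RACK[4:]
BLs=BL[1:3]+BL[3:]+[((-101,123,0),(-1,123,0)),((-101,123,0),(-101,123,50)),((-1,123,0),(-1,123,50))]
for nm,E in(('block',BL),('rails',RL),('blk+rails',RACK)):
    print('top0',nm); tr('top',t,r,E,0)
OUT=[((-88,33.5,30),(5,33.5,30)),((-88,-33.5,30),(5,-33.5,30)),((5,-33.5,30),(5,33.5,30))]
print('top0 rails in+out');tr('top',t,r,RL+OUT,0)
for nm,E in(('block',BLs),('studs',STUD),('blk+studs',BLs+STUD)):
    print('side0',nm); tr('side',s,r,E,0); print('side3',nm); tr('side',c3,r,E,0)
F=[((-45,95,0),(45,95,0)),((-45,95,9),(45,95,9)),((-45,95,0),(-45,95,9)),((45,95,0),(45,95,9)),((-45,69,9),(-45,95,9)),((45,69,9),(45,95,9)),((-45,69,9),(45,69,9))]
p=[.58905,-.12458,.8152]
print('foot side3');tr('side',c3,p,F,.134); tr('side',c3,p,F+[((47,-45,0),(47,-17,0)),((47,-17,0),(47,-17,26)),((47,-45,26),(47,-17,26))],.134)
print('foot top3');tr('top',t3,p,FOOT,.134)
E
timeout 500 python3 sub.py
```

```text
top0 block
   best dx,dy -4.0 9.0 score 13.3 at0 11.9 top12 mean [-3.8  8.7] std [0.8 0.3]
top0 rails
   best dx,dy -3.0 1.0 score 30.3 at0 25.7 top12 mean [-3.2  1. ] std [0.6 0.4]
top0 blk+rails
   best dx,dy -3.0 0.5 score 21.7 at0 19.2 top12 mean [-3.1  0.5] std [0.6 0.4]
top0 rails in+out
   best dx,dy -4.5 1.5 score 22.4 at0 17.4 top12 mean [-4.6  1.5] std [0.6 0.4]
side0 block
   best dx,dy 5.5 5.0 score 22.5 at0 19.4 top12 mean [5.9 5. ] std [0.6 0.4]
side3 block
   best dx,dy 2.5 0.0 score 15.4 at0 15.2 top12 mean [ 2.1 -0.1] std [0.6 0.5]
side0 studs
   best dx,dy -3.5 -3.0 score 19.5 at0 18.9 top12 mean [-3.2 -2.8] std [1.7 1.7]
side3 studs
   best dx,dy -4.0 -3.5 score 23.1 at0 22.6 top12 mean [-3.8 -3.2] std [1.7 1.7]
side0 blk+studs
   best dx,dy 4.5 5.0 score 21.3 at0 19.3 top12 mean [4.3 4.8] std [0.8 0.7]
side3 blk+studs
   best dx,dy -0.5 0.0 score 17.7 at0 17.6 top12 mean [-0.3  0. ] std [0.9 0.9]
foot side3
   best dx,dy 9.0 8.0 score 13.2 at0 12.2 top12 mean [8.8 7.7] std [0.2 0.9]
   best dx,dy 9.0 9.0 score 11.5 at0 10.6 top12 mean [8.8 7.7] std [0.2 0.9]
foot top3
   best dx,dy 8.5 -9.0 score 6.6 at0 4.3 top12 mean [ 8.2 -8.6] std [0.6 0.4]
```

```bash
cat > cen.py <<'E'
from fit import *
t=cv2.imread('pics/top0.png').astype(int); r=np.load('r.npy')
def cen(im,uv,w=5):
    u,v=np.round(uv).astype(int); g=im[v-w:v+w+1,u-w:u+w+1].min(2).astype(float); print(g.astype(int))
    m=g-(np.median(g)+.35*(g.max()-np.median(g))); m[m<0]=0; yy,xx=np.mgrid[v-w:v+w+1,u-w:u+w+1]; return (m*xx).sum()/m.sum(),(m*yy).sum()/m.sum()
print('bolts',[cen(t,T(c),3) for c in((72,237),(135,257))])
for x in(-23,-79):
    P=proj('top',X(r,[(x,109,54),(x,109,94)])); print('model',P.tolist(),'seen',cen(t,P.mean(0),5))
c=cv2.imread('pics/side0.png').astype(int)
for x in(-23,-79):
    P=proj('side',X(r,[(x,109,54),(x,109,94)])); print('side model',P.tolist()); u,v=np.round(P[1]).astype(int); print(c[v-4:v+5,u-5:u+6].min(2))
b=[.4741,.1027,1.277,0]; print('bolt mid if on axis y=-31,z=28',proj('top',X(b,[(0,-31,28)])))
E
python3 cen.py
```

```text
[[128 135 144 146 136 131 129]
 [131 153 193 200 169 136 131]
 [133 178 231 241 206 145 127]
 [132 173 223 234 200 140 129]
 [130 141 167 177 150 123 127]
 [127 126 128 129 122 124 128]
 [113 115 120 124 128 129 131]]
[[138 137 139 137 133 132 133]
 [133 142 168 174 150 136 137]
 [128 156 214 232 194 142 134]
 [126 164 233 246 213 151 135]
 [130 153 199 221 183 140 137]
 [131 131 139 148 141 134 137]
 [121 120 119 124 131 136 137]]
bolts [(np.float64(211.75998438922858), np.float64(223.2872381943541)), (np.float64(231.8438589153771), np.float64(229.8968353548027))]
[[151 143 142 146 147 147 147 147 145 145 146]
 [141 142 144 143 146 150 144 141 142 143 150]
 [142 145 143 149 159 161 149 141 137 141 145]
 [141 143 143 168 209 221 183 151 137 133 133]
 [143 142 150 191 241 247 224 181 157 137 128]
 [142 144 156 191 232 238 226 224 192 152 135]
 [144 147 158 171 179 179 198 233 210 156 141]
 [138 145 146 150 137 147 192 227 196 153 143]
 [122 133 132 139 154 196 225 220 175 146 143]
 [102 117 115 127 154 198 213 188 155 143 146]
 [ 91  97 100 117 134 153 161 154 147 142 147]]
model [[27
[... 1208 characters left out ...]
67 143 126 121 115 157 163 164 168]
 [166 170 163 152 113  96 118 163 169 170 167]
 [168 169 167 152 113  97 123 164 167 169 169]]
side model [[296.9667545099342, 219.7631522881204], [297.14911308660413, 206.3835507067436]]
[[162 165 167 174 165 154 143 142 143 139 135]
 [167 165 164 164 141 135 138 138 137 137 143]
 [164 166 149 134 114 117 131 139 140 143 145]
 [169 168 142  98  81 102 112 113 123 129 130]
 [166 169 154 116 111 149 145  99  76  84  83]
 [164 174 178 173 168 198 189 112  59  63  65]
 [160 176 199 202 183 172 150 108 111 118 119]
 [142 165 199 200 161 119 112 139 167 176 177]
 [104 135 172 176 141 101 116 160 192 200 195]]
bolt mid if on axis y=-31,z=28 [[222.5789 226.5098]]
```

```bash
python3 -m inch '[{"dx":0.0038,"dy":0.0011,"dz":0.01,"rx":0,"ry":0,"rz":0},{"dx":0.0038,"dy":0.0011,"dz":0.02,"rx":0,"ry":0,"rz":0},{"dx":0.0038,"dy":0.0011,"dz":0.03,"rx":0,"ry":0,"rz":0},{"dx":0.0038,"dy":0.0011,"dz":0.04,"rx":0,"ry":0,"rz":0},{"dx":0.0038,"dy":0.0011,"dz":0.04,"rx":0,"ry":0,"rz":0}]'; python3 -m inch '[{"dx":0,"dy":0,"dz":0,"rx":0,"ry":0,"rz":0},{"dx":0,"dy":0,"dz":0,"rx":0,"ry":0,"rz":0},{"dx":0,"dy":0,"dz":0,"rx":0,"ry":0,"rz":0}]'; python3 where.py
```

```text
time: 18.95
tool_pos: [0.5897, -0.1275, 0.1134]
tool_rot: [0.0, 0.929, -0.369, -0.002]
contact_force: [0.3, 1.2, -7.1]
gripper_width: 0.132
grasp_force: 59.0
time: 19.25
tool_pos: [0.5915, -0.1281, 0.1164]
tool_rot: [-0.0, 0.929, -0.369, 0.001]
contact_force: [-0.8, -0.2, -5.6]
gripper_width: 0.134
grasp_force: 59.0
t 19.25 lane mm [-52.   24.9 116.4] yaw-lane deg -89.96 toolz [ 0.001 -0.    -1.   ] F [-0.8 -0.2 -5.6] w 0.134 59.0 q6 1.99
```

```bash
python3 -m inch '[{"dx":-0.0013,"dy":0,"dz":0.006,"rx":0,"ry":0,"rz":0},{"dx":-0.0013,"dy":0,"dz":0.011,"rx":0,"ry":0,"rz":0},{"dx":-0.0013,"dy":0,"dz":0.016,"rx":0,"ry":0,"rz":0},{"dx":-0.0013,"dy":0,"dz":0.02,"rx":0,"ry":0,"rz":0},{"dx":-0.0013,"dy":0,"dz":0.02,"rx":0,"ry":0,"rz":0}]'; python3 where.py;  python3 -m inch '[{"dx":0,"dy":0,"dz":0,"rx":0,"ry":0,"rz":0},{"dx":0,"dy":0,"dz":0,"rx":0,"ry":0,"rz":0},{"dx":0,"dy":0,"dz":0,"rx":0,"ry":0,"rz":0}]'; python3 where.py
```

```text
time: 19.75
tool_pos: [0.5897, -0.1271, 0.0987]
tool_rot: [0.0, 0.929, -0.369, -0.001]
contact_force: [0.0, 0.8, -5.9]
gripper_width: 0.129
grasp_force: 59.0
t 19.75 lane mm [-52.4  26.9  98.7] yaw-lane deg -89.97 toolz [-0.002  0.001 -1.   ] F [ 0.   0.8 -5.9] w 0.129 59.0 q6 1.99
time: 20.05
tool_pos: [0.5905, -0.1273, 0.1]
tool_rot: [-0.0, 0.929, -0.369, 0.0]
contact_force: [0.8, -0.5, -6.0]
gripper_width: 0.13
grasp_force: 59.0
t 20.05 lane mm [-52.1  26.1 100. ] yaw-lane deg -89.96 toolz [ 0.001 -0.    -1.   ] F [ 0.8 -0.5 -6. ] w 0.13 59.0 q6 1.99
```

```bash
python3 -m inch '[{"dx":0,"dy":0,"dz":0.006,"rx":0,"ry":0,"rz":0},{"dx":0,"dy":0,"dz":0.012,"rx":0,"ry":0,"rz":0},{"dx":0,"dy":0,"dz":0.018,"rx":0,"ry":0,"rz":0},{"dx":0,"dy":0,"dz":0.024,"rx":0,"ry":0,"rz":0},{"dx":0,"dy":0,"dz":0.026,"rx":0,"ry":0,"rz":0}]'; python3 -m inch '[{"dx":0,"dy":0,"dz":0,"rx":0,"ry":0,"rz":0},{"dx":0,"dy":0,"dz":0,"rx":0,"ry":0,"rz":0},{"dx":0,"dy":0,"dz":0,"rx":0,"ry":0,"rz":0},{"dx":0,"dy":0,"dz":0,"rx":0,"ry":0,"rz":0}]'; python3 where.py; 
python3 -m inch '[{"dx":0,"dy":0.001,"dz":0,"rx":0,"ry":0,"rz":0},{"dx":0,"dy":0.0025,"dz":0,"rx":0,"ry":0,"rz":0},{"dx":0,"dy":0.0025,"dz":0,"rx":0,"ry":0,"rz":0},{"dx":0,"dy":0.0025,"dz":0,"rx":0,"ry":0,"rz":0}]' >/dev/null; python3 where.py
python3 -m inch '[{"dx":0,"dy":-0.002,"dz":0,"rx":0,"ry":0,"rz":0},{"dx":0,"dy":-0.004,"dz":0,"rx":0,"ry":0,"rz":0},{"dx":0,"dy":-0.005,"dz":0,"rx":0,"ry":0,"rz":0},{"dx":0,"dy":-0.005,"dz":0,"rx":0,"ry":0,"rz":0},{"dx":0,"dy":-0.005,"dz":0,"rx":0,"ry":0,"rz":0}]'>/dev/null; python3 where.py
```

```text
time: 20.55
tool_pos: [0.5896, -0.127, 0.0777]
tool_rot: [0.0, 0.929, -0.369, -0.001]
contact_force: [0.2, 0.2, -6.5]
gripper_width: 0.132
grasp_force: 59.0
time: 20.95
tool_pos: [0.5905, -0.1273, 0.0793]
tool_rot: [-0.0, 0.929, -0.369, 0.0]
contact_force: [0.6, -0.7, -7.0]
gripper_width: 0.13
grasp_force: 59.0
t 20.95 lane mm [-52.1  26.1  79.3] yaw-lane deg -89.97 toolz [ 0.001 -0.    -1.   ] F [ 0.6 -0.7 -7. ] w 0.13 59.0 q6 1.99
t 21.35 lane mm [-53.7  26.2  79.2] yaw-lane deg -89.99 toolz [ 0.001  0.001 -1.   ] F [ 1.9  2.1 -6. ] w 0.133 59.1 q6 1.99
t 21.85 lane mm [-50.3  26.4  78.8] yaw-lane deg -89.96 toolz [-0. -0. -1.] F [-0.7 -0.6 -6. ] w 0.13 59.1 q6 1.99
```

```bash
python3 -m inch '[{"dx":0.001,"dy":0,"dz":0,"rx":0,"ry":0,"rz":0},{"dx":0.0028,"dy":0,"dz":0,"rx":0,"ry":0,"rz":0},{"dx":0.0028,"dy":0,"dz":0,"rx":0,"ry":0,"rz":0},{"dx":0.0028,"dy":0,"dz":0,"rx":0,"ry":0,"rz":0}]' >/dev/null; python3 where.py
python3 -m inch '[{"dx":-0.002,"dy":0,"dz":0,"rx":0,"ry":0,"rz":0},{"dx":-0.004,"dy":0,"dz":0,"rx":0,"ry":0,"rz":0},{"dx":-0.0056,"dy":0,"dz":0,"rx":0,"ry":0,"rz":0},{"dx":-0.0056,"dy":0,"dz":0,"rx":0,"ry":0,"rz":0},{"dx":-0.0056,"dy":0,"dz":0,"rx":0,"ry":0,"rz":0}]'>/dev/null; python3 where.py
```

```text
t 22.25 lane mm [-50.3  24.3  78.7] yaw-lane deg -89.97 toolz [-0.001  0.    -1.   ] F [-1.8  0.2 -6.6] w 0.131 59.1 q6 1.99
t 22.75 lane mm [-50.1  28.5  79. ] yaw-lane deg -89.96 toolz [ 0. -0. -1.] F [-0.3  1.2 -6.4] w 0.132 59.1 q6 2.0
```

```bash
python3 -m inch '[{"dx":0.0018,"dy":0,"dz":0,"rx":0,"ry":0,"rz":0},{"dx":0.0018,"dy":0,"dz":0,"rx":0,"ry":0,"rz":0},{"dx":0.0018,"dy":0,"dz":0,"rx":0,"ry":0,"rz":0},{"dx":0.0018,"dy":0,"dz":0,"rx":0,"ry":0,"rz":0},{"dx":0.0018,"dy":0,"dz":0,"rx":0,"ry":0,"rz":0}]' >/dev/null; python3 where.py
python3 - <<'E'
from h import *
F=[]
for k in range(4):
    c=optics.grab_frame('side'); F.append(state()['contact_force'])
print(np.mean(F,0))
a=cv2.imread('pics/side2.png')[:,:,::-1]
r=np.load('r.npy'); 
for x in(-26,-77):
    d=np.array([x*np.cos(r[2]),x*np.sin(r[2])])/1e3+r[:2]; print('jar pred',proj('side',[[*d,.048]]),proj('side',[[*d,.027]]))
for n in('jar_a_mid','bracket_balance'):
    for q in nets.boxes_of('side',n)[:3]: print(n,np.round(q['bbox'],1),round(q['confidence'],2))
E
```

```text
t 23.25 lane mm [-50.2  27.1  78.9] yaw-lane deg -89.96 toolz [-0.  0. -1.] F [-0.   0.2 -5.9] w 0.131 59.1 q6 2.0
[ 0.11827459  0.01444255 -6.39435309]
jar pred [[256.80807979 216.47200677]] [[256.93462491 223.20181399]]
jar pred [[269.60873421 211.97727867]] [[269.66396153 218.57486561]]
jar_a_mid [258.6 221.4  21.7  11. ] 0.58
bracket_balance [277.4 210.1  56.9  31.9] 0.68
```

```bash
python3 -c "
from plant import ticket
print(ticket.job_done())"
```

```text
the job is handed in; nothing more can be done
None
```

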